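Post the finished-work tin under the sprung flap

ROBOT

A 6-joint arm with a two-finger parallel gripper is mounted at the origin on the work surface. World frame = base frame: x ahead of the robot, y to its left, z up, the work surface at z = 0. Lengths are in mm, angles in degrees, forces in N, time in s.
With the tool pointing down it reaches from about 300 to 850 mm from the base axis. Payload 4.2 kg.
Tool frame: the origin (TCP) lies at the very end of the fingers, on their centre line; the grasp point (between the pads) lies 19 mm behind it (env.grasp_offset is the distance from the TCP to the grasp point, in mm); z points along the fingers, y is the line along which they close (so a half turn about z gives the same grasp; the last joint's range is limited). The gripper opens to 91 mm and grips with 3 to 60 N. Pads are 32 mm wide; open, the fingers measure 118 mm over their backs; the gripper's body (76 mm by 178 mm) begins 60 mm behind the grasp point.
Start: joints at [-64.859, 18.312, 89.639, -0, 72.044, -1.146], TCP at [254.657, -515.551, 213.976] pointing down, gripper open.
Joint ranges: [-177.97, 177.97], [-48.28, 115.42], [12.27, 149.76], [-77.06, 257.06], [2.81, 150.46], [-146.56, 146.56]. Speed limits (degrees/s): [147.25, 147.25, 180, 180, 180, 180].

INTERFACE

Orientations are given as [roll, pitch, yaw] about the fixed x, y, z axes, in that order (R = Rz(yaw) Ry(pitch) Rx(roll)).
In Python, from workcell import env gives the robot as it stands. The module is installed in compiled form; this text tells all that it offers.
- The arm moves only by the tool send_rows, never from a script. Its argument "motion" is a list of rows, each an object of numbers: "tx", "ty", "tz": the shift along the tool's x, y, z in units of 500 mm (1.0 is 500 mm); "rx", "ry", "rz": the turn, a rotation vector about the tool's x, y, z in units of 30 degrees (1.0 is 30 degrees); "gripper": the closure, from -1 (fully open) to 1 (shut). In form: [{"tx": .., "ty": .., "tz": .., "rx": .., "ry": .., "rz": .., "gripper": ..}, ...]. A call has 1 to 12 rows; each row shifts and turns the commanded pose from where the row before left it, along the tool's axes as they then stand; what a row does not reach is not made up. A row lasts 1/8 s, in which the tool goes at most 62.5 mm and 10.7 degrees, less where a joint would pass 70% of its speed; a pose out of reach is approached as far as the arm can. A call with a number of a shift or a turn outside -1 to 1 is refused whole. A call with a gripper value outside its range is refused whole. The fingers move at their own pace and stop on an object; "grip_force" is the grip in N (left out, the last holds). Time passes only in rows, so rows that do not move let the fingers close. It gives the time, the measured TCP pose, the force, the opening and the grip force at its end, in the units of the state.
- env.state(): the state, without advancing time (a new reading comes with each control period).
- env.grab_frame(name): name is "scene" or "side" or "wrist"; returns a dict with "frame" (384x512x3 uint8, red, green, blue), "vertical_fov" (degrees; the focal length in pixels is half the picture's height over the tangent of half this angle, whatever the lens; pixels are square), "cx", "cy" (the principal point, pixels), "rvec" (rotation vector, rad) and "tvec" (3), from world to camera coordinates, as OpenCV has them; the wrist camera has in their place "T_tool_cam" (4x4, takes a point from camera to tool coordinates, whose origin is the TCP and whose axes are the flange's). Camera axes: x right, y down, z forward; pixel columns grow to the right and rows downward; lengths in mm; the calibration is good to about 2 mm. A picture is of the moment at which its call begins: read the wrist's pose just before it. There is no depth.
- env.job_done(): hands the job in; it is judged then, once.
The state is a dict: "time_s": time; "qpos": joint angles; "qvel": joint speeds; "effort": joint torques, N m; "ee_pos": TCP position; "ee_rot": TCP orientation; "force": force on the tool from outside, world axes, zero at the start; "torque": the same for the moment, N m; "gripper_width": finger opening in mm; "gripper_force": force on a finger pad.
Only numpy, scipy, OpenCV 4.12 (cv2) and the standard library are available. Lean on these libraries where they do the work, as an engineer would, in place of code of your own. Each camera call takes 0.05 s, during which the arm holds its last target. There are 200 camera calls.

TASK

Post the flat tin into the drop box without picking it up: press the flap's thumb plate down with one fingertip to hold the spring-closed flap open, and while it is held, push the tin along its lane with the other fingertip, under the flap, until it tips over the sill into the clear bin. Then let the flap spring shut and move clear. Nothing is to be lifted, and the other things on the desk stay where they are.

Things in the scene. Friction and masses are not known exactly. Their poses are not given: they have to be found in the camera images.
- dropbox: Fixed wood and clear plastic drop box, 250 x 165 x 85 mm. Origin on the desk, straight below the flap's axle, in the mouth plane; x along the lane into the bin, y left (thumb-plate side), z up. Posts 16 mm wide, 90 mm high, stand on the axle line at x = -141 and +50 mm. Base board 5 mm thick.
- sill (a point): Middle of the sill, the inner end of the lane: drop box x = 4, y = -45, z = 60 mm. The lane is a level deck at z = 60 mm from x = -145 to 4 mm, between fences (4 mm thick, full length, inner faces at y = -26 and -64 mm, tops at z = 68 mm). Past the sill the bin drops 55 mm; the tin tips in once its centre is past the sill.
- bin (a point): Middle of the clear bin's floor: drop box x = 52, y = -45, z = 5 mm. The bin is 45 mm wide inside, from x = 4 to 100 mm; clear roof, top at z = 83 mm, from x = 41 mm on.
- tin: Flat closed steel tin, 44 mm long (x) by 32 mm wide (y) by 14 mm high, about 45 g, lying on the lane in front of the flap, its long side along the lane within a few degrees. Origin at the centre of its underside.
- flap (a joint): Opening of the flap, rad: 0 shut, 0.75 fully open. A spring shuts it: about 2 N on the thumb plate to begin, some 5 N when open. It is an aluminium rocker on an axle along drop box x at y = 0, z = 80 mm: hood and skirt on the right (-y), thumb plate on the left; pressing the plate down lifts the skirt. The tin passes with 0.45 rad or more.
- skirt (a point): Middle of the lower edge of the flap's skirt, front face; shut: drop box x = 0, y = -44, z = 62 mm. The skirt (3 mm thick, 28 mm wide) hangs from the hood (x = 0 to 45 mm, out to y = -58 mm). Shut, it blocks the tin; pushing it does not open it. A finger cannot follow the tin under it: push up to x = 0.
- thumb_plate (a point): On the thumb plate's upper face, 50 mm from the axle, at drop box x = -60 mm. The plate runs along x from -137 to +17 mm and reaches 77 mm out from the axle. Shut, it slopes up outwards by 0.22 rad; at joint angle q by 0.22 - q (at 0.57 rad, 45 mm out, its face is 5 mm above the deck). A fingertip can slide along it in x; free space below.
- dowel: Bystander: upright round wooden dowel, 30 mm diameter, 50 mm high; origin under its centre.
- blanks: Bystander: stack of steel blanks, 32 mm diameter, 12 mm high; origin under its centre.
- carton: Bystander: upright small cardboard carton, 24 x 38 x 55 mm; origin under its centre.
- pliers: Bystander: small pliers lying flat, 135 mm long (along x, jaws to +x), 45 mm wide, 12 mm high; origin under the middle.
Things that resemble listed ones, but are neither listed nor needed, are in the scene too. Leave any green or pink look-alike of the tin alone.

How it is judged:
By the outcome, as a careful person would: the job done as asked, in the order asked, and still so for the second after the job is handed in, with the robot touching nothing.
It also fails if it takes over 38 s, if anything falls off the work surface, if the arm or the gripper's body presses on something with over 40 N, if the wrist force passes 120 N, or if a joint passes its speed limit or range.

## Working session

There is one attempt and no reset: what is moved stays moved. The work goes in short steps, Python scripts to look and compute and a tool call to move; the robot and the scene stay as the last step left them, time stands still between calls to the robot, and variables do not carry over. Pictures are saved under pics/ and viewed, at most 10 in all, crops included, and the job is handed in when it is done.

Besides the shell and the picture viewer there is one more tool, called after ">>>" as name([rows], argument=value, ...), one row to a line, values as JSON. send_rows: Moves the arm, as the interface text tells. Shifts and turns lie within -1 to 1; 1 stands for 500 mm of shift or 30 degrees of turn. Its arguments: {"type":"object","properties":{"motion":{"type":"array"},"grip_force":{"type":"number"}},"required":["motion"]}

```bash
mkdir -p pics; cat > h.py <<'E'
import numpy as np, cv2
from workcell import env
from scipy.spatial.transform import Rotation as R
def grab(n,save=None):
    s=env.state(); f=env.grab_frame(n)
    if save: cv2.imwrite(save,f["frame"][:,:,::-1])
    return s,f
def K(f):
    F=192/np.tan(np.radians(f["vertical_fov"])/2); return np.array([[F,0,f["cx"]],[0,F,f["cy"]],[0,0,1]])
def ext(s,f):
    if "rvec" in f:
        M=cv2.Rodrigues(np.array(f["rvec"],float))[0]; return M,np.array(f["tvec"],float).reshape(3)
    Rt=R.from_euler('xyz',s["ee_rot"],degrees=True).as_matrix(); T=np.array(f["T_tool_cam"])
    Rc=Rt@T[:3,:3]; c=Rt@T[:3,3]+np.array(s["ee_pos"]); return Rc.T,-Rc.T@c
def onplane(s,f,uv,z):
    M,t=ext(s,f); uv=np.atleast_2d(np.array(uv,float)); d=(np.linalg.inv(K(f))@np.c_[uv,np.ones(len(uv))].T).T@M
    c=-M.T@t; return c+d*((z-c[2])/d[:,2])[:,None]
def proj(s,f,P):
    M,t=ext(s,f); p=(np.atleast_2d(P)@M.T+t)@K(f).T; return p[:,:2]/p[:,2:]
E
python3 - <<'E'
from h import *
for n in("scene","side","wrist"):
    s,f=grab(n,f"pics/{n}0.png"); print(n,{k:v for k,v in f.items() if k!="frame"})
print(s)
a=[cv2.imread(f"pics/{n}0.png") for n in("scene","side")]
E
```

```text
scene {'vertical_fov': 51.46411849748307, 'cx': 254.3856135103387, 'cy': 195.36112060826264, 'rvec': array([ 2.05484893,  1.78838798, -0.48103031]), 'tvec': array([-122.34499067, -454.17093995, 1266.79542512])}
side {'vertical_fov': 48.724903890871076, 'cx': 254.49746542769947, 'cy': 191.4560981905715, 'rvec': array([ 2.2118146 , -0.27834853,  0.13652521]), 'tvec': array([-559.23877927,  174.57646768,  738.98615449])}
wrist {'vertical_fov': 68.90593413802824, 'cx': 258.79384412002725, 'cy': 190.74916814726674, 'T_tool_cam': array([[ 7.95418236e-04, -9.64374067e-01, -2.64541162e-01,
         7.38775524e+01],
       [ 9.99999680e-01,  7.90648837e-04,  1.24505188e-04,
        -4.93046964e-01],
       [ 8.90895872e-05, -2.64541176e-01,  9.64374387e-01,
        -1.71311648e+02],
       [ 0.00000000e+00,  0.00000000e+00,  0.00000000e+00,
         1.00000000e+00]])}
{'time_s': 0.1, 'qpos': array([-6.48608395e+01,  1.83482717e+01,  8.96986355e+01, -4.91057697e-04,
        7.20457254e+01, -1.14399393e+00]), 'qvel': array([-0.03405598, -0.00871811, -0.19139806, -0.03173873,  0.05849448,
       -0.03445293]), 'effort': array([-9.46790806e-06, -4.13333094e+01, -2.32509863e+01,  7.29010091e-02,
        4.21108666e-02, -6.92245476e-05]), 'ee_pos': array([ 254.43635034, -515.13447969,  213.20671591]), 'ee_rot': array([-1.79907377e+02, -1.38261461e-03,  2.62833050e+01]), 'force': array([ 0.50793115, -0.73664169, -0.03824717]), 'torque': array([ 0.0166453 , -0.00765795, -0.00845314]), 'gripper_force': 0.0, 'gripper_width': 90.87851311101915}
```

View pics/scene0.png

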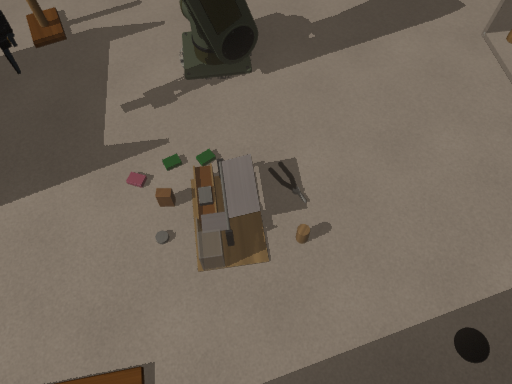

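View pics/side0.png

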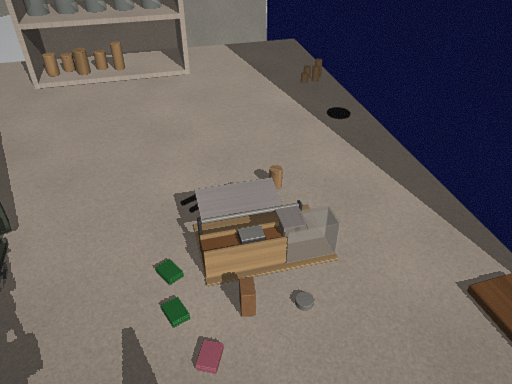

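Scene view: the drop box is at about (230,215), with its lane running down the image and the grey tin at (205,195). The side view shows the tin at (251,234) and the thumb plate at (237,198). I'll enlarge both.

```bash
python3 - <<'E'
import cv2,numpy as np
a=cv2.imread("pics/scene0.png")[148:278,180:280]; b=cv2.imread("pics/side0.png")[170:290,185:345]
a=cv2.resize(a,None,fx=4,fy=4,interpolation=cv2.INTER_CUBIC); cv2.imwrite("pics/sc.png",cv2.convertScaleAbs(a,alpha=1.3))
b=cv2.resize(b,None,fx=5,fy=5,interpolation=cv2.INTER_CUBIC); cv2.imwrite("pics/si.png",cv2.convertScaleAbs(b,alpha=1.3))
E
```

```text
(no output)
```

View pics/sc.png

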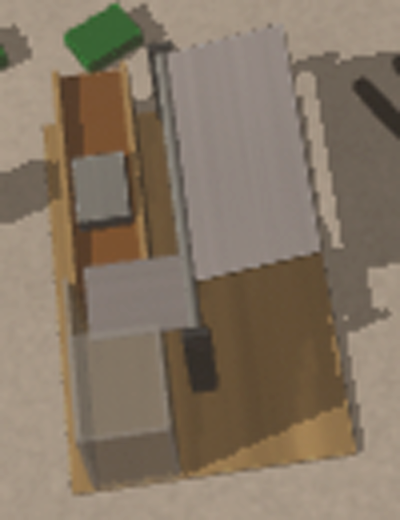

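View pics/si.png

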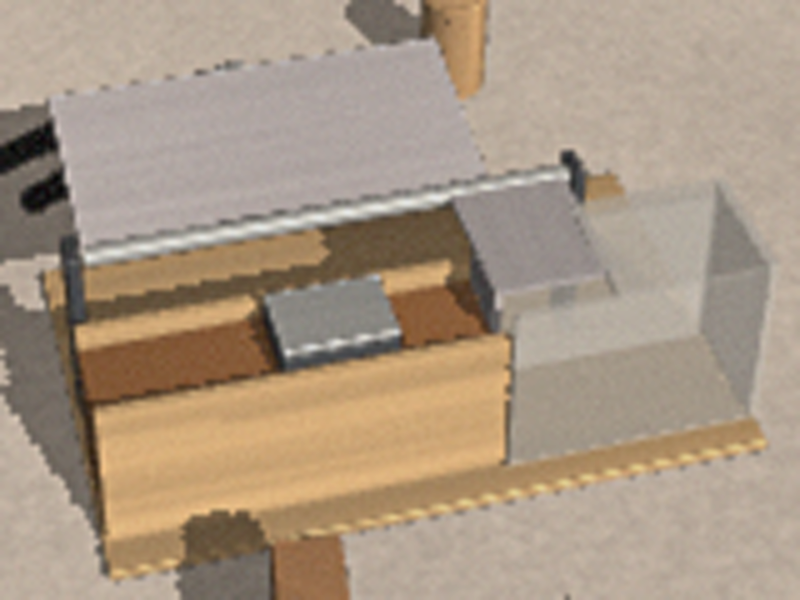

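The crops show the plate corners, posts, fence tops, tin top and base edge clearly. I'll solve the box pose from points common to both views.

```bash
cat > fit.py <<'E'
from h import *
from scipy.optimize import least_squares
c,sn=np.cos(.22),np.sin(.22)
pl=lambda x:(x,77*c,80+77*sn+1)
SC=[((-145,-68,68),(54,73)),((-145,-22,68),(129,68)),(pl(-137),(285,27)),(pl(17),(322,250))]
SI=[((-145,-68,68),(95,405)),((4,-68,68),(508,338)),(pl(-137),(50,100)),(pl(17),(435,40)),((-141,0,90),(70,238)),((50,0,90),(571,153))]
fs={n:grab(n) for n in("scene","side")}
obs=[("scene",p,(u/4+180-.4,v/4+148-.4)) for p,(u,v) in SC]+[("side",p,(u/5+185-.4,v/5+170-.4)) for p,(u,v) in SI]
def W(q,P): a=q[2]; P=np.array(P,float); return np.array([q[0]+P[0]*np.cos(a)-P[1]*np.sin(a),q[1]+P[0]*np.sin(a)+P[1]*np.cos(a),P[2]])
res=lambda q:np.concatenate([proj(*fs[n],W(q,p))[0]-uv for n,p,uv in obs])
g=onplane(*fs["scene"],[(222,200)],60)[0]
best=min((least_squares(res,[g[0],g[1],a],loss="soft_l1",x_scale=[10,10,.1]) for a in np.arange(-3,3.2,.7)),key=lambda r:r.cost)
q=best.x; print("box",q[:2],np.degrees(q[2]),best.cost); print(res(q).reshape(-1,2).round(1))
np.save("box.npy",q)
def tobox(P): a=q[2]; d=P[:,:2]-q[:2]; return np.c_[d[:,0]*np.cos(a)+d[:,1]*np.sin(a),-d[:,0]*np.sin(a)+d[:,1]*np.cos(a)]
print("tin scene",tobox(onplane(*fs["scene"],[(u/4+179.6,v/4+147.6) for u,v in((71,158),(126,152),(131,215),(79,223))],74)).round(1))
print("tin side",tobox(onplane(*fs["side"],[(u/5+184.6,v/5+169.6) for u,v in((264,295),(378,278),(401,333),(287,353))],74)).round(1))
print("base",tobox(onplane(*fs["side"],[(u/5+184.6,v/5+169.6) for u,v in((110,578),(765,443))],0)).round(1))
E
python3 fit.py
```

```text
box [609.53687688 -22.13919481] 0.22952069192038332 5.259471267126275
[[-0.1 -1.1]
 [-0.1 -2.1]
 [ 0.2 -1.1]
 [ 0.4 -0.2]
 [-0.1  2.1]
 [ 1.   0.2]
 [ 0.  -0.9]
 [ 0.2 -0.7]
 [ 0.2 -0.2]
 [ 1.   0. ]]
tin scene [[-76.3 -61.3]
 [-75.6 -28.9]
 [-33.1 -29.6]
 [-32.2 -59.7]]
tin side [[-77.4 -30. ]
 [-35.6 -31.6]
 [-35.3 -61.2]
 [-76.2 -60.9]]
base [[-146.6  -81.1]
 [ 103.7  -79. ]]
```

>>> send_rows([
  {"rz": 0.292,"gripper": -0.68},
  {"rz": 0.292,"gripper": -0.68},
  {"rz": 0.292,"gripper": -0.68},
  {"tx": 0.04,"ty": -0.08,"gripper": -0.68},
  {"tx": 0.04,"ty": -0.08,"gripper": -0.68},
  {"tx": 0.04,"ty": -0.08,"gripper": -0.68},
  {"tx": 0.04,"ty": -0.08,"gripper": -0.68},
  {"tx": 0.04,"ty": -0.08,"gripper": -0.68},
  {"tx": 0.04,"ty": -0.08,"gripper": -0.68},
  {"tx": 0.04,"ty": -0.08,"gripper": -0.68},
  {"tx": 0.04,"ty": -0.08,"gripper": -0.68},
  {"tx": 0.04,"ty": -0.08,"gripper": -0.68},
])

```text
invalid input at $.motion[0]: expected keys tx, ty, tz, rx, ry, rz, gripper
```

>>> send_rows([
  {"tx": 0,"ty": 0,"tz": 0,"rx": 0,"ry": 0,"rz": 0.292,"gripper": -0.68},
  {"tx": 0,"ty": 0,"tz": 0,"rx": 0,"ry": 0,"rz": 0.292,"gripper": -0.68},
  {"tx": 0,"ty": 0,"tz": 0,"rx": 0,"ry": 0,"rz": 0.292,"gripper": -0.68},
  {"tx": 0.04,"ty": -0.08,"tz": 0,"rx": 0,"ry": 0,"rz": 0,"gripper": -0.68},
  {"tx": 0.04,"ty": -0.08,"tz": 0,"rx": 0,"ry": 0,"rz": 0,"gripper": -0.68},
  {"tx": 0.04,"ty": -0.08,"tz": 0,"rx": 0,"ry": 0,"rz": 0,"gripper": -0.68},
  {"tx": 0.04,"ty": -0.08,"tz": 0,"rx": 0,"ry": 0,"rz": 0,"gripper": -0.68},
  {"tx": 0.04,"ty": -0.08,"tz": 0,"rx": 0,"ry": 0,"rz": 0,"gripper": -0.68},
  {"tx": 0.04,"ty": -0.08,"tz": 0,"rx": 0,"ry": 0,"rz": 0,"gripper": -0.68},
  {"tx": 0.04,"ty": -0.08,"tz": 0,"rx": 0,"ry": 0,"rz": 0,"gripper": -0.68},
  {"tx": 0.04,"ty": -0.08,"tz": 0,"rx": 0,"ry": 0,"rz": 0,"gripper": -0.68},
  {"tx": 0,"ty": 0,"tz": 0,"rx": 0,"ry": 0,"rz": 0,"gripper": -0.68},
])

```text
time_s: 1.75
ee_pos: [415.4, -193.5, 214.0]
ee_rot: [-180.0, -0.0, 0.3]
force: [-0.8, -0.4, 0.5]
gripper_width: 76.5
gripper_force: 0.0
```

>>> send_rows([
  {"tx": 0.042,"ty": -0.0855,"tz": 0,"rx": 0,"ry": 0,"rz": 0,"gripper": -0.68},
  {"tx": 0.042,"ty": -0.0855,"tz": 0,"rx": 0,"ry": 0,"rz": 0,"gripper": -0.68},
  {"tx": 0.042,"ty": -0.0855,"tz": 0,"rx": 0,"ry": 0,"rz": 0,"gripper": -0.68},
  {"tx": 0.042,"ty": -0.0855,"tz": 0,"rx": 0,"ry": 0,"rz": 0,"gripper": -0.68},
  {"tx": 0,"ty": 0,"tz": 0,"rx": 0,"ry": 0,"rz": 0,"gripper": -0.68},
])

```text
time_s: 2.38
ee_pos: [499.6, -23.3, 213.7]
ee_rot: [180.0, -0.0, 0.2]
force: [-0.1, -0.3, 1.0]
gripper_width: 76.8
gripper_force: 0.0
```

```bash
python3 - <<'E'
from h import *
s,f=grab("wrist","pics/w1.png"); print(s["ee_pos"],s["ee_rot"])
E
```

```text
[499.57778273 -23.342032   213.686515  ] [ 1.79994760e+02 -7.25730927e-03  1.89145501e-01]
```

View pics/w1.png

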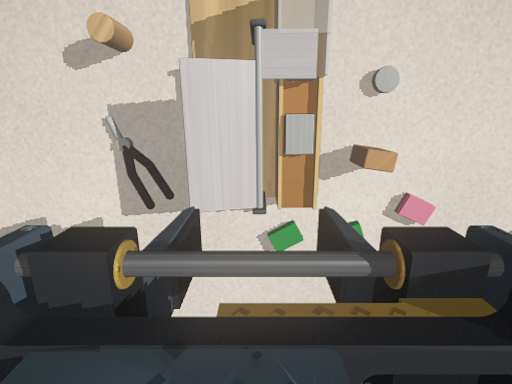

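The wrist view shows the tin at pixels 286–314 × 114–154, the fences ending at row ~207, the near post top at (260,200) and the plate at 181–256 × 59–212. I'll check these against the fit.

```bash
python3 - <<'E'
from h import *
s,f=grab("wrist"); q=np.load("box.npy"); a=q[2]
def tb(P): d=P[:,:2]-q[:2]; return np.c_[d[:,0]*np.cos(a)+d[:,1]*np.sin(a),-d[:,0]*np.sin(a)+d[:,1]*np.cos(a)].round(1)
def pr(n,uv,z): print(n,tb(onplane(s,f,uv,z)).tolist())
pr("tin",[(285,114),(313,114),(314,153),(287,154)],74)
pr("fence end (-145; -22,-26,-64,-68)",[(278,208),(282,208),(314,208),(319,208)],68)
pr("fence far inner",[(282,82),(318,82)],68)
pr("plate outer (-137,75),(17,75)",[(189,212),(181,59)],98)
pr("plate/axle near",[(256,211)],82)
pr("hood front edge x=0",[(263,79),(317,79)],82)
g=np.array(f["frame"]).astype(int)[135,270:330]; print(g.tolist())
pr("tcp",proj(s,f,s["ee_pos"]),s["ee_pos"][2])
E
```

```text
tin [[-37.3, -30.3], [-37.3, -60.3], [-79.1, -63.5], [-80.2, -33.5]]
fence end (-145; -22,-26,-64,-68) [[-145.6, -25.0], [-145.6, -29.8], [-145.6, -68.0], [-145.7, -74.0]]
fence far inner [[-4.5, -26.9], [-4.6, -65.1]]
plate outer (-137,75),(17,75) [[-139.7, 73.7], [12.8, 71.0]]
plate/axle near [[-144.4, 1.1]]
hood front edge x=0 [[-3.1, -6.5], [-3.1, -61.1]]
[[162, 139, 103], [160, 137, 102], [157, 134, 99], [154, 132, 98], [120, 101, 78], [96, 82, 65], [91, 78, 61], [180, 155, 113], [171, 146, 108], [157, 135, 99], [155, 130, 95], [137, 105, 72], [103, 79, 58], [70, 64, 57], [147, 148, 145], [175, 175, 171], [177, 177, 172], [174, 175, 170], [172, 172, 168], [174, 174, 168], [174, 175, 170], [176, 177, 173], [177, 177, 173], [174, 174, 170], [174, 174, 169], [174, 174, 169], [174, 174, 169], [173, 174, 169], [176, 176, 171], [179, 179, 175], [179, 180, 175], [177, 177, 172], [175, 175, 170], [177, 176, 171], [177, 177, 172], [178, 179, 174], [176, 178, 173], [174, 175, 171], [176, 176, 171], [177, 176, 172], [175, 175, 171], [182, 184, 180], [150, 133, 121], [114, 85, 57], [92, 78, 59], [201, 175, 128], [216, 189, 141], [213, 186, 139], [210, 183, 135], [213, 191, 151], [214, 204, 188], [215, 208, 197], [215, 207, 196], [215, 206, 195], [216, 207, 196], [216, 208, 196], [217, 209, 197], [220, 211, 200], [222, 214, 201], [221, 213, 201]]
tcp [[-110.8, -2.1]]
```

The wrist and fixed cameras agree within about 3 mm: the tin's rear is at x ≈ -78, and the fingertip front will be at about -93. Next I descend and press the plate.

>>> send_rows([
  {"tx": 0,"ty": 0,"tz": 0.045,"rx": 0,"ry": 0,"rz": 0,"gripper": -0.68},
  {"tx": 0,"ty": 0,"tz": 0.045,"rx": 0,"ry": 0,"rz": 0,"gripper": -0.68},
  {"tx": 0,"ty": 0,"tz": 0.045,"rx": 0,"ry": 0,"rz": 0,"gripper": -0.68},
  {"tx": 0,"ty": 0,"tz": 0.045,"rx": 0,"ry": 0,"rz": 0,"gripper": -0.68},
  {"tx": 0,"ty": 0,"tz": 0.045,"rx": 0,"ry": 0,"rz": 0,"gripper": -0.68},
  {"tx": 0,"ty": 0,"tz": 0.012,"rx": 0,"ry": 0,"rz": 0,"gripper": -0.68},
  {"tx": 0,"ty": 0,"tz": 0.012,"rx": 0,"ry": 0,"rz": 0,"gripper": -0.68},
  {"tx": 0,"ty": 0,"tz": 0.012,"rx": 0,"ry": 0,"rz": 0,"gripper": -0.68},
  {"tx": 0,"ty": 0,"tz": 0.012,"rx": 0,"ry": 0,"rz": 0,"gripper": -0.68},
  {"tx": 0,"ty": 0,"tz": 0.012,"rx": 0,"ry": 0,"rz": 0,"gripper": -0.68},
  {"tx": 0,"ty": 0,"tz": 0.008,"rx": 0,"ry": 0,"rz": 0,"gripper": -0.68},
  {"tx": 0,"ty": 0,"tz": 0,"rx": 0,"ry": 0,"rz": 0,"gripper": -0.68},
])

```text
time_s: 3.98
ee_pos: [499.2, -25.1, 67.9]
ee_rot: [179.9, -0.1, 0.1]
force: [-1.6, -1.4, 7.2]
gripper_width: 76.6
gripper_force: 3.0
```

```bash
python3 - <<'E'
from h import *
s,f=grab("side"); print(s["ee_pos"],s["force"],s["torque"])
s,g=grab("wrist"); 
a=cv2.resize(f["frame"][150:310,170:350],None,fx=2.2,fy=2.2,interpolation=2); b=cv2.resize(g["frame"],(400,300)); 
o=np.zeros((352,800,3),np.uint8); o[:352,:396]=a; o[:300,400:]=b; cv2.imwrite("pics/p2.png",o[:,:,::-1])
E
```

```text
[499.24320439 -25.08859057  67.85565053] [-1.56386517 -1.41151526  7.23688629] [0.09019783 0.35124944 0.06497562]
```

View pics/p2.png

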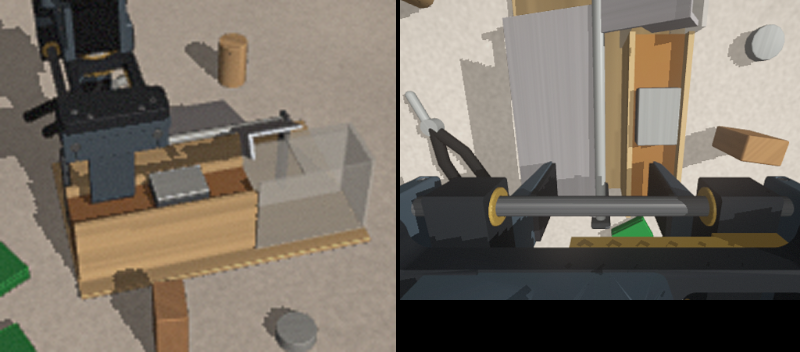

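The flap is held wide open (about 0.56 rad by geometry, 7 N), and the right fingertip is in the lane behind the tin. Now I push.

>>> send_rows([
  {"tx": 0.012,"ty": 0,"tz": 0.002,"rx": 0,"ry": 0,"rz": 0,"gripper": -0.68},
  {"tx": 0.012,"ty": 0,"tz": 0,"rx": 0,"ry": 0,"rz": 0,"gripper": -0.68},
  {"tx": 0.012,"ty": 0,"tz": 0,"rx": 0,"ry": 0,"rz": 0,"gripper": -0.68},
  {"tx": 0.012,"ty": 0,"tz": 0,"rx": 0,"ry": 0,"rz": 0,"gripper": -0.68},
  {"tx": 0.012,"ty": 0,"tz": 0,"rx": 0,"ry": 0,"rz": 0,"gripper": -0.68},
  {"tx": 0.012,"ty": 0,"tz": 0,"rx": 0,"ry": 0,"rz": 0,"gripper": -0.68},
  {"tx": 0.012,"ty": 0,"tz": 0,"rx": 0,"ry": 0,"rz": 0,"gripper": -0.68},
  {"tx": 0.012,"ty": 0,"tz": 0,"rx": 0,"ry": 0,"rz": 0,"gripper": -0.68},
  {"tx": 0.012,"ty": 0,"tz": 0,"rx": 0,"ry": 0,"rz": 0,"gripper": -0.68},
  {"tx": 0.012,"ty": 0,"tz": 0,"rx": 0,"ry": 0,"rz": 0,"gripper": -0.68},
  {"tx": 0.012,"ty": 0,"tz": 0,"rx": 0,"ry": 0,"rz": 0,"gripper": -0.68},
  {"tx": 0,"ty": 0,"tz": 0,"rx": 0,"ry": 0,"rz": 0,"gripper": -0.68},
])

```text
time_s: 5.58
ee_pos: [564.0, -23.9, 66.4]
ee_rot: [-180.0, 0.1, 0.0]
force: [-3.8, 2.1, 7.4]
gripper_width: 76.9
gripper_force: 3.1
```

```bash
cat > look.py <<'E'
from h import *
import sys
s,f=grab("side"); print(s["ee_pos"],s["force"],s["torque"])
s,g=grab("wrist")
a=cv2.resize(f["frame"][150:310,170:350],None,fx=2.2,fy=2.2,interpolation=2); b=cv2.resize(g["frame"],(400,300))
o=np.zeros((352,800,3),np.uint8); o[:352,:396]=a; o[:300,400:]=b; cv2.imwrite(sys.argv[1],o[:,:,::-1])
E
python3 look.py pics/p3.png
```

```text
[563.99011999 -23.90304991  66.4360851 ] [-3.82932734  2.13619931  7.35978848] [0.72114496 0.68896588 0.14598695]
```

View pics/p3.png

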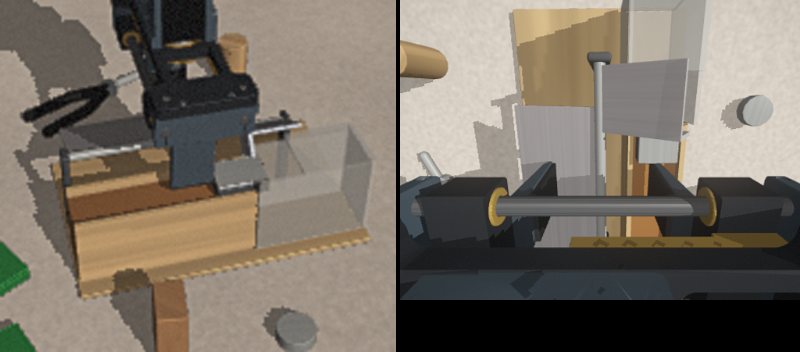

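The tin is moving under the open flap. I'll push the last 25 mm.

>>> send_rows([
  {"tx": 0.012,"ty": 0,"tz": 0,"rx": 0,"ry": 0,"rz": 0,"gripper": -0.68},
  {"tx": 0.012,"ty": 0,"tz": 0,"rx": 0,"ry": 0,"rz": 0,"gripper": -0.68},
  {"tx": 0.012,"ty": 0,"tz": 0,"rx": 0,"ry": 0,"rz": 0,"gripper": -0.68},
  {"tx": 0.012,"ty": 0,"tz": 0,"rx": 0,"ry": 0,"rz": 0,"gripper": -0.68},
  {"tx": 0,"ty": 0,"tz": 0,"rx": 0,"ry": 0,"rz": 0,"gripper": -0.68},
  {"tx": 0,"ty": 0,"tz": 0,"rx": 0,"ry": 0,"rz": 0,"gripper": -0.68},
  {"tx": 0,"ty": 0,"tz": 0,"rx": 0,"ry": 0,"rz": 0,"gripper": -0.68},
])

```text
time_s: 6.55
ee_pos: [588.2, -23.8, 66.7]
ee_rot: [-180.0, 0.0, 0.0]
force: [-3.2, 2.1, 5.9]
gripper_width: 76.6
gripper_force: 3.1
```

```bash
python3 look.py pics/p4.png
```

```text
[588.19200881 -23.84903901  66.71418578] [-3.19562698  2.09917062  5.8999079 ] [0.67853748 0.59491923 0.09958579]
```

View pics/p4.png

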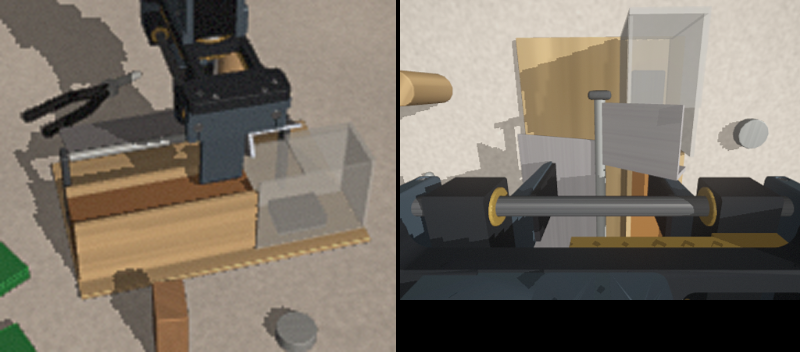

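The tin lies in the bin at about (297,210) in the side crop. Next I back off, let the flap close gently, then rise clear.

>>> send_rows([
  {"tx": -0.02,"ty": 0,"tz": 0,"rx": 0,"ry": 0,"rz": 0,"gripper": -0.68},
  {"tx": -0.02,"ty": 0,"tz": 0,"rx": 0,"ry": 0,"rz": 0,"gripper": -0.68},
  {"tx": 0,"ty": 0,"tz": -0.012,"rx": 0,"ry": 0,"rz": 0,"gripper": -0.68},
  {"tx": 0,"ty": 0,"tz": -0.012,"rx": 0,"ry": 0,"rz": 0,"gripper": -0.68},
  {"tx": 0,"ty": 0,"tz": -0.012,"rx": 0,"ry": 0,"rz": 0,"gripper": -0.68},
  {"tx": 0,"ty": 0,"tz": -0.012,"rx": 0,"ry": 0,"rz": 0,"gripper": -0.68},
  {"tx": 0,"ty": 0,"tz": -0.012,"rx": 0,"ry": 0,"rz": 0,"gripper": -0.68},
  {"tx": 0,"ty": 0,"tz": -0.012,"rx": 0,"ry": 0,"rz": 0,"gripper": -0.68},
  {"tx": 0,"ty": 0,"tz": -0.06,"rx": 0,"ry": 0,"rz": 0,"gripper": -0.68},
  {"tx": 0,"ty": 0,"tz": -0.08,"rx": 0,"ry": 0,"rz": 0,"gripper": -0.68},
  {"tx": 0,"ty": 0,"tz": -0.08,"rx": 0,"ry": 0,"rz": 0,"gripper": -0.68},
  {"tx": 0,"ty": 0,"tz": 0,"rx": 0,"ry": 0,"rz": 0,"gripper": -0.68},
])

```text
time_s: 8.15
ee_pos: [570.1, -24.7, 215.8]
ee_rot: [180.0, -0.4, 0.0]
force: [-0.1, -0.8, -0.1]
gripper_width: 76.6
gripper_force: 0.0
```

```bash
python3 look.py pics/p5.png
```

```text
[570.0576552  -24.73566073 215.75383502] [-0.07255682 -0.76164595 -0.10675093] [0.02000312 0.0352127  0.00699691]
```

View pics/p5.png

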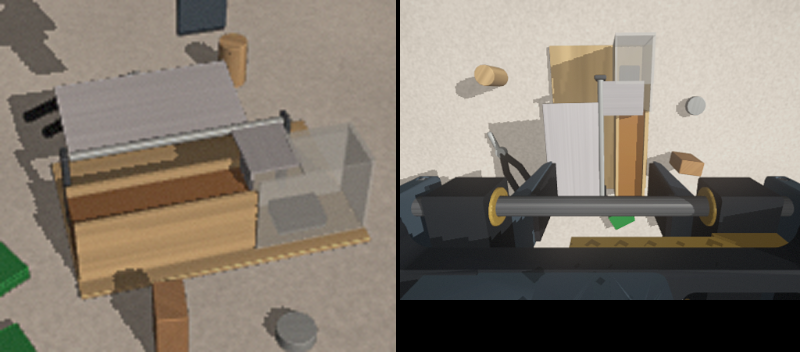

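The flap is shut, the tin is in the bin, the bystanders look undisturbed, and the arm is clear.

```bash
python3 -c "
from workcell import env
print(env.job_done())"
```

```text
the job is handed in; nothing more can be done
None
```

The tin was pushed under the held-open flap into the bin, the flap sprang shut, the arm moved clear, and I handed the job in at about 8 s of the 38 s allowed; no verdict came back.

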